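# Unlock the repair shop's green cash box

## Task

Open the lock of the green cash box: turn its dial clockwise until the red pointer stands at the mark with four dots, then lift the freed brass shackle straight up out of the lock and put it into the round aluminium dish. Leave the dial on four dots, and do not turn the dial of the blue box.

Things in the scene. Friction and masses are not known exactly. Their poses are not given: they have to be found in the camera images.
- green_dial_grip (a point): Dial on the lid of the green cash box (fixed, 160 x 210 x 75 mm): a dark grey steel disc, 91 mm across, with an upright black grip bar 46 long, 14 thick, 40 mm tall. The point is on the vertical turning axis, 122 mm above the table, 29 mm above the disc, 11 mm below the bar's top: grip here from above. x: along the bar to its red pointer end (turns with the dial); z up.
- green_dial (a joint): Green dial's angle, rad, growing clockwise seen from above. Six marks of 1 to 6 black dots ring it, 45 deg apart, rising clockwise: one dot at 0, FOUR AT 2.356, six at 3.927 (stop). Starts at 1.0 to 1.8; friction 0.05 N m, no detents, stays put. Within 0.2 of four dots the notch in the disc's rim lies over the shackle's lug and frees it; elsewhere the rim holds it down.
- green_shackle_mid (a point): Green box's shackle: loose upside-down U of brass bar, 90 g, 48 mm tall, upright on the lid 68 mm from the dial's axis. The point is the centre of its crossbar (38 long, 12 thick, 10 mm high), 43 mm above its feet, 121 mm above the table at first. x: along the crossbar, away from the dial. Grip from above across the 12 mm. Lifted 30 mm straight up, it is clear of lock and disc.
- dish_in (a point): Round shallow aluminium dish, fixed on the table, 150 mm across the rim, 18 mm high, wall 3 mm. The point is the centre of its inner floor, 3 mm above the table. The shackle set down upright in it has its crossbar centre 46 mm above the table.
- blue_pointer (a point): Tip of the red pointer on the dial of the blue box, a box of the same size with the same lock, to be left as it is. The point is 44 mm from that dial's axis, 93 mm above the table, and turns with the dial.
There are look-alikes about, which are no part of the job. Of the things that look like the part that bears dish_in, the larger one is meant. What is shaped like the part that bears green_shackle_mid but purple is not meant.

How it is judged (in metres and radians):
On the way, in this order (a step that is already met when the one before it is completed fails the run):
1. the green box's dial stands at four dots (within 0.2 rad), its shackle still in the lock (value of joint green_dial between 2.156 and 2.556 rad and distance between green_shackle_mid and green_dial_grip below 0.08 m), for 0.2 s.
2. the shackle is lifted clear of the lock (height (world z) of green_shackle_mid above 0.148 m).
At the end, for the whole second after the job is handed in: The green box's shackle lies or stands in the dish, its crossbar centre within 62 mm of the dish's centre and below 55 mm, released; the green dial is still at four dots within 0.25 rad (14 degrees) (horizontal distance between green_shackle_mid and dish_in below 0.062 m and height (world z) of green_shackle_mid below 0.055 m and value of joint green_dial between 2.106 and 2.606 rad); the robot touches nothing.
It fails at once if the blue box's dial is turned (its pointer moves more than 8 mm) (distance of blue_pointer from where it was at the start of the episode above 0.008 m).
It also fails if it takes over 51 s, if anything falls off the work surface, if the arm or the gripper's body presses on something with over 40 N, if the wrist force passes 120 N, or if a joint passes its speed limit or range.

## Robot

A 6-joint arm with a two-finger parallel gripper is mounted at the origin on the work surface. World frame = base frame: x ahead of the robot, y to its left, z up, the work surface at z = 0. Lengths are in mm, angles in degrees, forces in N, time in s.
With the tool pointing down it reaches from about 275 to 850 mm from the base axis. Payload 5.2 kg.
Tool frame: the origin (TCP) lies on the front face of the gripper's body, between the roots of the fingers; the fingertips stand 73 mm ahead of it and the grasp point (between the pads) lies 54 mm ahead of it (bot.tips_ahead is the distance from the TCP to the fingertips, in mm); y points along the fingers, x is the direction in which the jaws open and shut, and the axes are right-handed (so a half turn about y gives the same grasp; the last joint's range is limited). The gripper opens to 85 mm and grips with 20 to 120 N. Pads are 22 mm wide; open, the fingers measure 114 mm over their backs; the gripper's body (76 mm by 85 mm) begins 54 mm behind the grasp point. The pads swing forward as they close: fully open they stand 13 mm farther back than shut.
Start: joints at [59.141, 14.817, 87.949, -0, 77.235, -11.62], TCP at [181.217, 519.294, 303.91] pointing down, gripper open.
Joint ranges: [-179.93, 179.93], [-52.35, 119.4], [10.71, 147.94], [-69.91, 249.91], [12.55, 155.21], [-178.61, 178.61]. Speed limits (degrees/s): [147.25, 147.25, 180, 180, 180, 180].

## Interface

Orientations are given as [roll, pitch, yaw] about the fixed x, y, z axes, in that order (R = Rz(yaw) Ry(pitch) Rx(roll)).
In Python, from cell import bot, grab_frame, finder gives the robot as it stands. The module is installed in compiled form; this text tells all that it offers.
- The arm moves only by the shell command python3 -m creep 'ROWS' [OPENING]. ROWS is JSON, a list of rows, each a list of 6 numbers: the shift along the tool's x, y, z in mm, then the turn, a rotation vector about the tool's x, y, z in rad. A call has 1 to 12 rows; each row shifts and turns the commanded pose from where the row before left it, along the tool's axes as they then stand; what a row does not reach is not made up. A row lasts 1/12 s, in which the tool goes at most 41.7 mm and 7.16 degrees, less where a joint would pass 70% of its speed; a pose out of reach is approached as far as the arm can. A call is refused whole if a number of a shift passes 41.7 or a number of a turn 0.125, either way. A call with a gripper value outside its range is refused whole. OPENING is the finger opening in mm, from 0 to 85.4, set as the call begins (- or left out, the last holds). The fingers move at their own pace and stop on an object; the grip force is fixed at half the most. Time passes only in rows, so rows that do not move let the fingers close. It gives the time, the measured TCP pose, the force and the opening at its end, in the units of the state.
- bot.observe(): the state, without advancing time (a new reading comes with each control period).
- grab_frame(name): name is "scene" or "top" or "wrist"; returns a dict with "frame" (384x512x3 uint8, red, green, blue), "camera_matrix" (3x3 intrinsics, pixels), "world_from_camera" (4x4, takes a point from camera to world coordinates); the wrist camera has in their place "T_tool_cam" (4x4, takes a point from camera to tool coordinates, whose origin is the TCP and whose axes are the tool frame's). Camera axes: x right, y down, z forward; pixel columns grow to the right and rows downward; lengths in mm; the calibration is good to about 2 mm. A picture is of the moment at which its call begins: read the wrist's pose just before it. There is no depth.
- bot.job_done(): hands the job in, once; it reports no verdict.
Trained networks look in a picture, given as the dict that the camera call returned (one of the last four; its "shot" number tells which), for a name from the list of things; names that differ only in an ending like _2 or _b are one class to them, and where a whole thing is asked for, a point or a joint stands for the part that bears it (a point fixed in the world has none). Each returns a list of dicts, best first, with "confidence" (0 to 1); they miss things now and then, are a little off and sometimes report something else, mostly with a low value. They report only what shows in the picture. A call takes as long as a camera call. They do not tell look-alikes from the thing itself.
- finder.look_for(name, picture): "position" ([x, y, z] in mm, in world coordinates, good to about 4 mm: the middle of the surface that is visible of it).
The state is a dict: "time": time; "joint_pos": joint angles; "dq": joint speeds; "joint_efforts": joint torques, N m; "tcp_pos": TCP position; "tool_rot": TCP orientation; "force": force on the tool from outside, world axes, zero at the start; "ft_torque": the same for the moment, N m; "gripper_width": finger opening in mm.
Only numpy, scipy, OpenCV 4.12 (cv2) and the standard library are available. Lean on these libraries where they do the work, as an engineer would, in place of code of your own. Each camera call takes 0.05 s, during which the arm holds its last target. There are 200 camera calls.

## Working session

There is one attempt and no reset: what is moved stays moved. The work goes in short steps, Python scripts to look and compute and a shell command to move; the robot and the scene stay as the last step left them, time stands still between calls to the robot, and variables do not carry over. Pictures are saved under pics/ and viewed, about 8 in all and at most 12, crops included, and the job is handed in when it is done.

```bash
mkdir -p pics
python3 - <<'E'
from cell import bot, grab_frame, finder
import cv2
s=bot.observe(); print({k:s[k] for k in('time','tcp_pos','tool_rot','gripper_width','force')})
for c in("top","scene"):
    p=grab_frame(c); cv2.imwrite(f"pics/{c}0.png",cv2.resize(p["frame"][:,:,::-1],(800,600),interpolation=cv2.INTER_CUBIC))
    for n in("green_dial_grip","green_shackle_mid","dish_in","blue_pointer","green_dial"):
        try: print(c,n,[( [round(float(v)) for v in d["position"]],round(d["confidence"],2)) for d in finder.look_for(n,p)])
        except Exception as e: print(n,e)
    if c=="top": print(p["camera_matrix"],p["world_from_camera"])
E
```

```text
{'time': 0.0, 'tcp_pos': array([181.03344661, 518.93622902, 303.0741928 ]), 'tool_rot': array([-89.98100531,   0.10257283,  70.75893473]), 'gripper_width': 85.1745765633711, 'force': array([ 0.09406648,  0.50821188, -1.1718828 ])}
top green_dial_grip [([463, 286, 93], 0.82)]
top green_shackle_mid []
top dish_in [([545, -15, 3], 0.87), ([347, 1, -1], 0.61)]
top blue_pointer [([559, -219, 92], 0.98)]
top green_dial [([468, 280, 93], 0.77)]
[[413.67867136   0.         257.2006375 ]
 [  0.         413.67867136 186.97803438]
 [  0.           0.           1.        ]] [[-8.23732770e-04 -9.93570946e-01  1.13208200e-01  3.17174898e+02]
 [-9.99641072e-01  3.84960658e-03  2.65123916e-02 -2.09010318e+01]
 [-2.67777491e-02 -1.13145728e-01 -9.93217497e-01  1.11486058e+03]
 [ 0.00000000e+00  0.00000000e+00  0.00000000e+00  1.00000000e+00]]
scene green_dial_grip [([478, 283, 92], 0.87)]
scene green_shackle_mid [([467, 217, 121], 0.81), ([300, 176, 42], 0.49)]
scene dish_in [([347, -5, 4], 0.97), ([534, -18, 7], 0.8), ([569, -218, 96], 0.68)]
scene blue_pointer [([571, -213, 95], 0.64), ([478, 284, 92], 0.45)]
scene green_dial [([476, 286, 94], 0.87)]
```

View images.

View pics/top0.png

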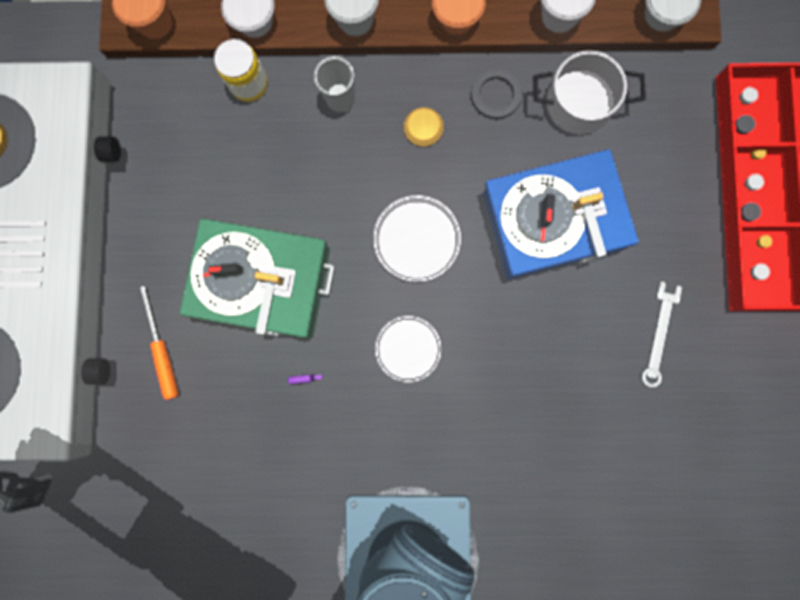

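View pics/scene0.png

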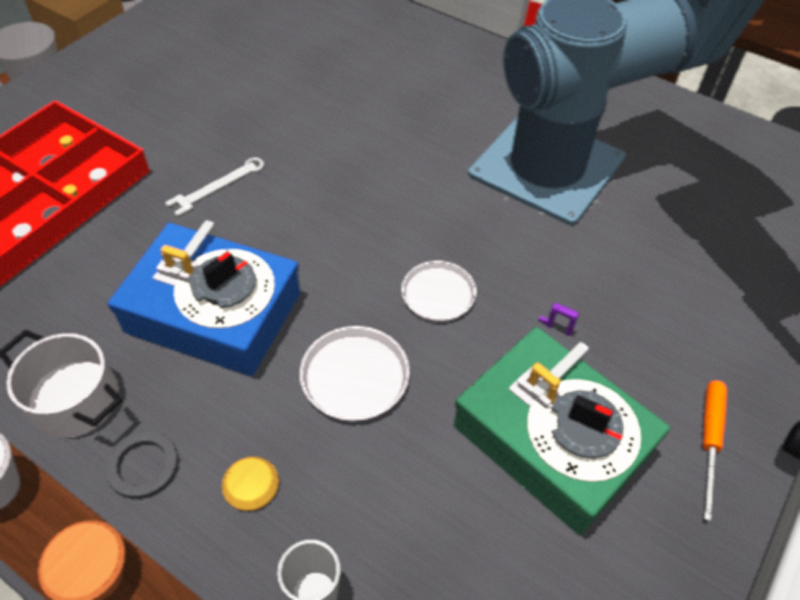

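```bash
cat > h.py <<'E'
from cell import bot, grab_frame, finder
import numpy as np, cv2
from scipy.spatial.transform import Rotation as Ro
def pose():
    s=bot.observe(); return s,Ro.from_euler('xyz',s['tool_rot'],degrees=True).as_matrix(),np.array(s['tcp_pos'])
def shot(c):
    s,R,t=pose(); p=grab_frame(c)
    if c=="wrist":
        T=np.eye(4);T[:3,:3]=R;T[:3,3]=t; p["W"]=T@np.array(p["T_tool_cam"])
    else: p["W"]=np.array(p["world_from_camera"])
    return p
def ray(p,u,v,z):   # world point at height z for pixel (512x384 scale)
    d=p["W"][:3,:3]@np.linalg.solve(np.array(p["camera_matrix"]),[u,v,1.]); o=p["W"][:3,3]
    return o+d*(z-o[2])/d[2]
def proj(p,X):
    c=np.linalg.inv(p["W"])@np.append(X,1); q=np.array(p["camera_matrix"])@c[:3]; return q[:2]/q[2]
def save(p,n,s=(800,600)): cv2.imwrite("pics/"+n,cv2.resize(p["frame"][:,:,::-1],s,interpolation=cv2.INTER_CUBIC))
E
python3 - <<'E'
from h import *
np.set_printoptions(precision=2,suppress=True)
p=shot("wrist"); print(np.array(p["T_tool_cam"]),p["camera_matrix"][0])
p=shot("top"); k=.64
for n,u,v,z in(("dial disc",231,272,93),("bar top mid",228,269.5,133),("shackle",268,279,121),("dish",417,238,18),("purple",305,379,40)):print(n,ray(p,u*k,v*k,z))
E
```

```text
[[  1.    -0.     0.    -1.34]
 [ -0.    -0.26   0.97 -70.99]
 [ -0.    -0.97  -0.26  65.89]
 [  0.     0.     0.     1.  ]] [279.53   0.   253.45]
dial disc [467.35 281.37  93.  ]
bar top mid [465.4  274.33 133.  ]
shackle [451.92 214.59 121.  ]
dish [536.05 -17.78  18.  ]
purple [295.6  168.36  40.  ]
```

```bash
python3 -m creep '[[-13.3,0,-35,0,0,0],[-13.3,0,-35,0,0,0],[-13.3,0,-35,0,0,0],[-13.3,0,-35,0,0,0],[-13.3,0,-35,0,0,0],[-13.3,0,-35,0,0,0],[-13.3,0,-35,0,0,0],[-13.3,0,-35,0,0,0],[-13.3,0,-35,0,0,0],[-13.3,0,-35,0,0,0],[0,0,0,0,0,0],[0,0,0,0,0,0]]'
python3 - <<'E'
from h import *
np.set_printoptions(precision=1,suppress=True)
s,R,t=pose();print(t,s['tool_rot'],s['joint_pos'])
p=shot("wrist");save(p,"w1.png")
for n in("green_dial_grip","green_shackle_mid"): print(n,[(d["position"],round(d["confidence"],2)) for d in finder.look_for(n,p)])
np.savez("w1.npz",W=p["W"],camera_matrix=p["camera_matrix"],frame=p["frame"])
E
```

```text
time: 1.7
tcp_pos: [469.2, 276.9, 303.6]
tool_rot: [-90.0, 0.0, 70.5]
force: [-0.6, 1.0, 0.2]
gripper_width: 85.4
[469.2 276.9 303.6] [-90.    0.   70.5] [ 18.8  14.3  88.7   0.   77.  -51.7]
green_dial_grip [([457.9, 218.6, 128.0], 0.51), ([510.2, -26.4, 3.7], 0.37)]
green_shackle_mid [([301.5, 179.0, 47.3], 0.61), ([456.3, 222.1, 129.6], 0.57)]
```

View pics/w1.png

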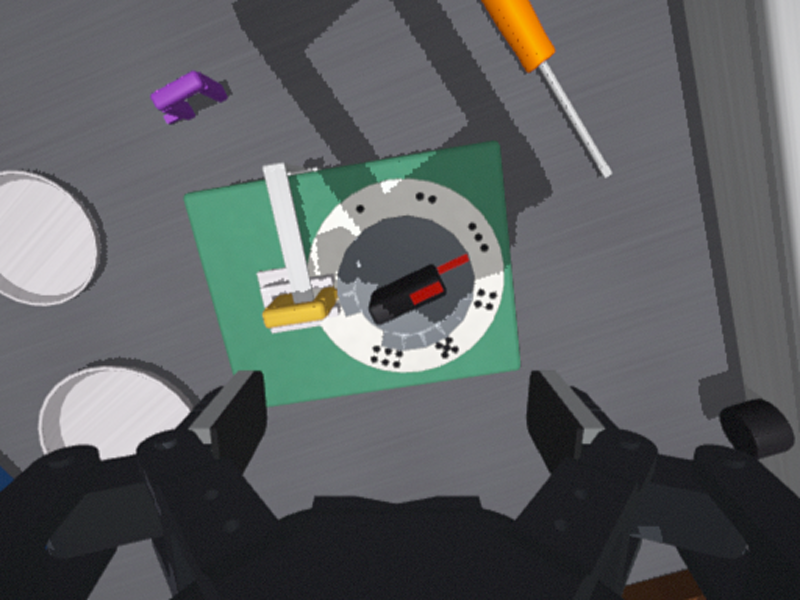

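Run:
```python
from h import *
np.set_printoptions(precision=1,suppress=True)
w=dict(np.load("w1.npz")); p=shot("top"); np.savez("top.npz",W=p["W"],camera_matrix=p["camera_matrix"],frame=p["frame"])
k=.64
def tri(a,b):
    A=[];B=[]
    for q,(u,v) in((w,a),(p,b)):
        d=q["W"][:3,:3]@np.linalg.solve(q["camera_matrix"],[u*k,v*k,1.]);d/=np.linalg.norm(d);P=np.eye(3)-np.outer(d,d)
        A.append(P);B.append(P@q["W"][:3,3])
    x=np.linalg.lstsq(np.vstack(A),np.hstack(B),rcond=None)[0]; return x
print("arm end",tri((275,166),(263,332)),"boxcorner",tri((520,369),(197,221)))
pts={1:(360,209),2:(427.5,198),3:(478,237),4:(486,299),5:(446,347),6:(387,356)}
M=np.array([ray(w,u*k,v*k,79)[:2] for u,v in pts.values()]);print(M)
# circle fit
A=np.c_[2*M,np.ones(6)];c=np.linalg.lstsq(A,(M**2).sum(1),rcond=None)[0];ctr=c[:2];print("ctr",ctr,"r",np.sqrt(c[2]+ctr@ctr))
print("ang",[round(np.degrees(np.arctan2(*(m-ctr)[::-1])),1) for m in M])
tip=ray(w,468*k,258*k,93);print("tip",tip,np.hypot(*(tip[:2]-ctr)),np.degrees(np.arctan2(*(tip[:2]-ctr)[::-1])))
sh=ray(w,301*k,305*k,126);print("shackle",sh,np.hypot(*(sh[:2]-ctr)),np.degrees(np.arctan2(*(sh[:2]-ctr)[::-1])))
for u,v in((268,315),(332,297)):print(ray(w,u*k,v*k,126))
print("bar", ray(w,374*k,302*k,133),ray(w,440*k,272*k,133))
f=cv2.resize(w["frame"][90:260,140:350,::-1],(800,648),interpolation=cv2.INTER_CUBIC)[:600];cv2.imwrite("pics/c1.png",f)
g=cv2.resize(p["frame"][120:240,100:260,::-1],(800,600),interpolation=cv2.INTER_CUBIC);cv2.imwrite("pics/c2.png",g)
```

```text
arm end [370.6 229.3  85.7] boxcorner [550.2 337.7  96.7]
[[412.9 270.1]
 [421.1 314.5]
 [456.7 338.5]
 [499.9 331.4]
 [524.6 294.1]
 [517.  251.7]]
ctr [468.8 282.8] r 57.26112060676525
ang [np.float64(-167.2), np.float64(146.4), np.float64(102.3), np.float64(57.4), np.float64(11.5), np.float64(-32.9)]
tip [465.1 326.5  93. ] 43.89158825947168 94.76294643626022
shackle [452.2 222.  126. ] 62.98513621516015 -105.27918694361539
[451.3 201.2 126. ]
[453.8 241.1 126. ]
bar [463.2 264.2 133. ] [459.2 305.2 133. ]
```

View pics/c1.png

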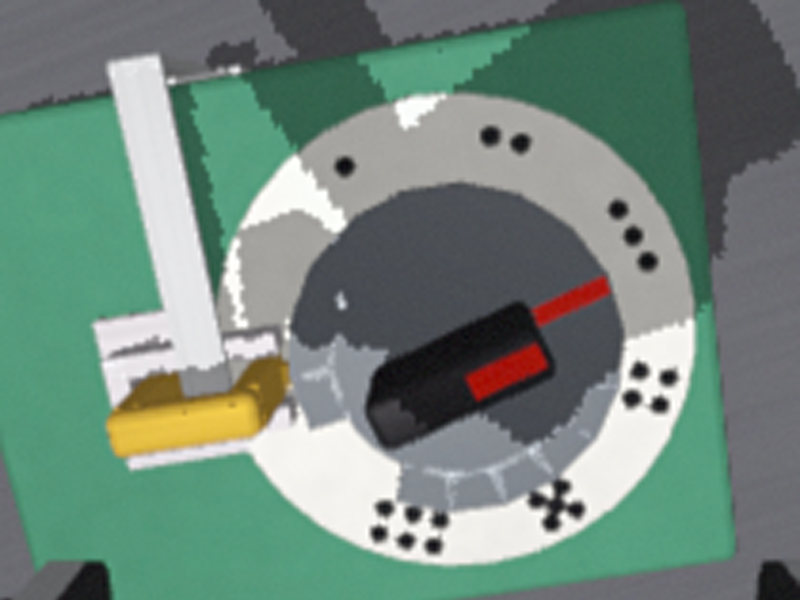

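```bash
python3 -m creep '[[0,6,0,0,0.115,0],[0,6,0,0,0.115,0],[0,6,0,0,0.115,0],[0,6,0,0,0.115,0],[0,6,0,0,0.115,0],[0,6,0,0,0.115,0],[0,6,0,0,0.115,0],[0,6,0,0,0.115,0],[0,6,0,0,0.115,0],[0,6,0,0,0.115,0],[0,0,6,0,0,0],[0,0,0,0,0,0]]'
python3 - <<'E'
from h import *
np.set_printoptions(precision=1,suppress=True)
s,R,t=pose();print(t,s['tool_rot'],s['joint_pos'],bot.tips_ahead)
p=shot("wrist");save(p,"w2.png")
np.savez("w2.npz",W=p["W"],camera_matrix=p["camera_matrix"],frame=p["frame"])
print(proj(p,np.array([468.8,282.8,133]))/.64,proj(p,np.array([457.6,215.7,126]))/.64)
E
```

```text
time: 2.9
tcp_pos: [466.3, 286.1, 244.0]
tool_rot: [-90.0, 0.0, 5.2]
force: [-0.8, 0.3, 0.1]
gripper_width: 85.3
[466.3 286.1 244. ] [-90.    0.    5.2] [19.8 17.2 93.4  0.  69.4 14.6] 72.6
[401.8 345.3] [366.6 464.5]
```

View pics/w2.png

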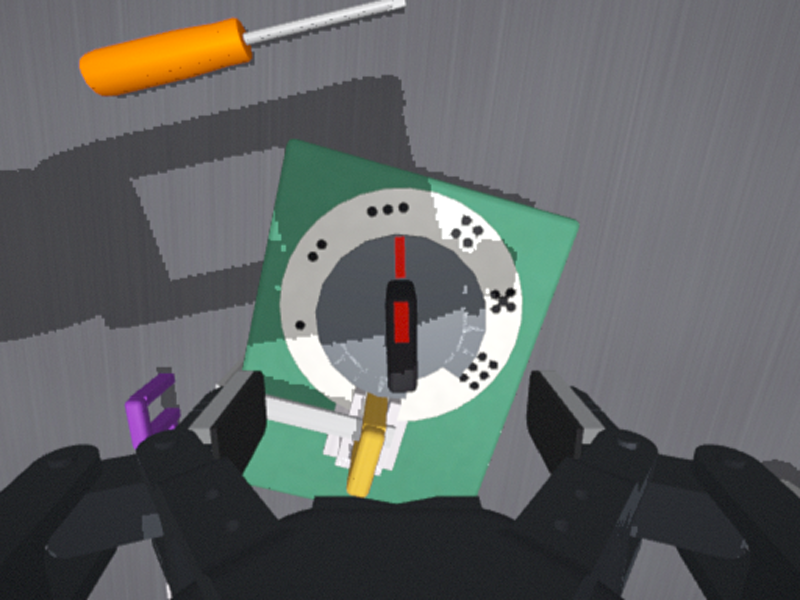

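```bash
python3 -m creep '[[0.5,13.5,-0.7,0,0,0],[0.5,13.5,-0.7,0,0,0],[0.5,13.5,-0.7,0,0,0],[0.5,13.5,-0.7,0,0,0],[0,13.5,0,0,0,0],[0,0,0,0,0,0],[0,0,0,0,0,0]]'
python3 -m creep '[[0,0,0,0,0,0],[0,0,0,0,0,0],[0,0,0,0,0,0],[0,0,0,0,0,0],[0,0,0,0,0,0],[0,0,0,0,0,0],[0,0,0,0,0,0],[0,0,0,0,0,0]]' 0
```

```text
time: 3.53
tcp_pos: [469.2, 282.0, 176.4]
tool_rot: [-90.0, 0.1, 5.0]
force: [0.3, -0.8, 0.5]
gripper_width: 85.4
time: 4.2
tcp_pos: [469.1, 281.8, 176.9]
tool_rot: [-90.0, 0.0, 4.9]
force: [-3.2, 0.0, 4.6]
gripper_width: 13.2
```

```bash
python3 -m creep '[[0,0,0,0,0.082,0],[0,0,0,0,0.082,0],[0,0,0,0,0.082,0],[0,0,0,0,0.082,0],[0,0,0,0,0.082,0],[0,0,0,0,0.082,0],[0,0,0,0,0.082,0],[0,0,0,0,0.082,0],[0,0,0,0,0,0],[0,0,0,0,0,0],[0,0,0,0,0,0]]'
python3 -m creep '[[0,0,0,0,0,0],[0,0,0,0,0,0],[0,0,0,0,0,0],[0,0,0,0,0,0],[0,0,0,0,0,0],[0,0,0,0,0,0]]' 85
python3 -m creep '[[0,-15,0,0,0,0],[0,-15,0,0,0,0],[0,-15,0,0,0,0],[0,-15,0,0,0,0],[0,-15,0,0,0,0],[0,0,0,0,0,0],[0,0,0,0,0,0]]'
python3 - <<'E'
from h import *
np.set_printoptions(precision=1,suppress=True)
s,R,t=pose();print(t,s['tool_rot'],s['joint_pos'])
p=shot("wrist");save(p,"w3.png")
np.savez("w3.npz",W=p["W"],camera_matrix=p["camera_matrix"],frame=p["frame"])
print(proj(p,np.array([468.8,282.8,133]))/.64,proj(p,np.array([457.6,215.7,126]))/.64)
E
```

```text
time: 5.12
tcp_pos: [468.1, 282.0, 176.9]
tool_rot: [-90.1, 0.1, -32.7]
force: [-6.3, 1.0, 8.3]
gripper_width: 13.4
time: 5.62
tcp_pos: [469.7, 281.7, 176.3]
tool_rot: [-90.0, -0.0, -32.7]
force: [0.2, -0.3, 0.7]
gripper_width: 83.7
time: 6.2
tcp_pos: [469.9, 281.8, 251.9]
tool_rot: [-89.9, -0.1, -32.7]
force: [-0.2, 0.8, -0.8]
gripper_width: 84.9
[469.9 281.8 251.9] [-89.9  -0.1 -32.7] [19.3 16.9 92.7 -0.  70.3 52. ]
[391.3 332. ] [444.2 443.4]
```

View pics/w3.png

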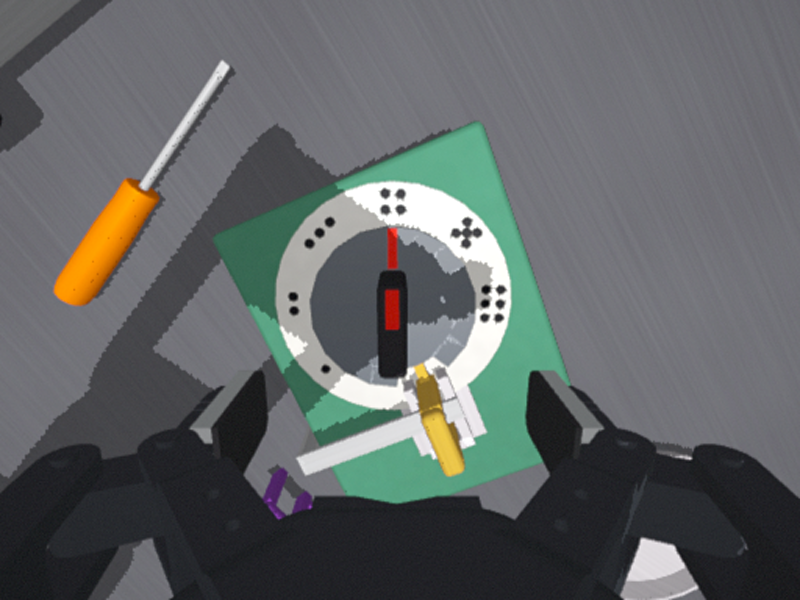

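```bash
python3 -m creep '[[6.4,0,-15.6,0,0,0],[6.4,0,-15.6,0,0,0],[6.4,0,-15.6,0,0,0],[6.4,0,-15.6,0,0,0],[0,0,0,0,-0.101,0],[0,0,0,0,-0.101,0],[0,0,0,0,-0.101,0],[0,0,0,0,-0.101,0],[0,0,0,0,0,0],[0,0,0,0,0,0]]'
python3 - <<'E'
from h import *
np.set_printoptions(precision=1,suppress=True)
w1=dict(np.load("w1.npz"));w3=dict(np.load("w3.npz"));k=.64
def tri(*obs):
    A=[];B=[]
    for q,(u,v) in obs:
        d=q["W"][:3,:3]@np.linalg.solve(q["camera_matrix"],[u*k,v*k,1.]);d/=np.linalg.norm(d);P=np.eye(3)-np.outer(d,d)
        A.append(P);B.append(P@q["W"][:3,3])
    return np.linalg.lstsq(np.vstack(A),np.hstack(B),rcond=None)[0]
print("arm end",tri((w1,(274,168)),(w3,(303,465))))
p=shot("wrist");save(p,"w4.png");print(proj(p,np.array([457.6,215.7,126]))/.64)
E
```

```text
time: 7.08
tcp_pos: [456.9, 215.3, 250.3]
tool_rot: [-90.0, 0.1, -9.7]
force: [-0.4, 0.2, 0.1]
gripper_width: 84.8
arm end [372.4 231.2  97.4]
[397.8 326.8]
```

View pics/w4.png

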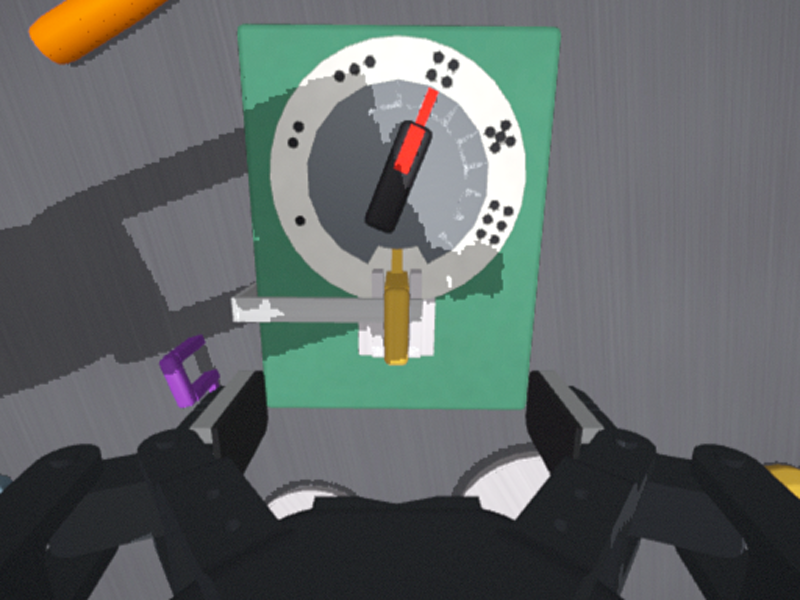

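```bash
python3 -m creep '[[0.5,14.3,0,0,0,0],[0,14.3,0,0,0,0],[0,14.3,0,0,0,0],[0,14.3,0,0,0,0],[0,14.3,0,0,0,0],[0,0,0,0,0,0],[0,0,0,0,0,0]]'
python3 -m creep '[[0,0,0,0,0,0],[0,0,0,0,0,0],[0,0,0,0,0,0],[0,0,0,0,0,0],[0,0,0,0,0,0],[0,0,0,0,0,0],[0,0,0,0,0,0],[0,0,0,0,0,0]]' 0
```

```text
time: 7.72
tcp_pos: [457.3, 215.2, 179.2]
tool_rot: [-90.1, 0.1, -9.7]
force: [0.1, 0.5, 0.1]
gripper_width: 84.9
time: 8.38
tcp_pos: [458.1, 215.4, 180.3]
tool_rot: [-90.0, -0.0, -9.6]
force: [-0.7, 0.2, 4.3]
gripper_width: 10.3
```

```bash
python3 -m creep '[[0,-4,0,0,0,0],[0,-5,0,0,0,0],[0,-6,0,0,0,0],[0,-7,0,0,0,0],[0,-8,0,0,0,0],[0,-10,0,0,0,0],[0,-10,0,0,0,0],[0,-10,0,0,0,0],[0,-10,0,0,0,0],[0,0,0,0,0,0],[0,0,0,0,0,0]]'
python3 - <<'E'
from h import *
p=shot("wrist");save(p,"w5.png")
E
```

```text
time: 9.3
tcp_pos: [458.2, 215.4, 250.8]
tool_rot: [-90.0, -0.1, -9.6]
force: [-0.8, 0.5, -1.1]
gripper_width: 10.6
```

View pics/w5.png

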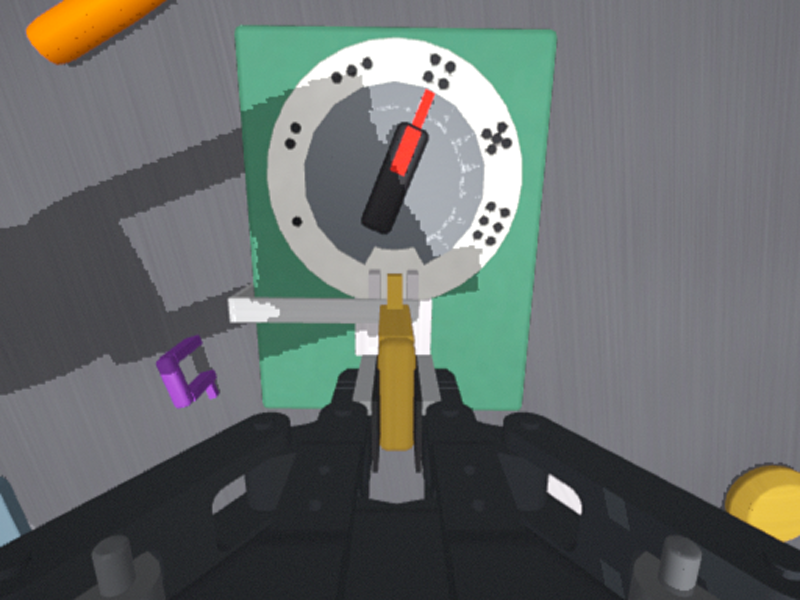

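```bash
python3 -m creep '[[14.6,0,-27,0,0,0],[14.6,0,-27,0,0,0],[14.6,0,-27,0,0,0],[14.6,0,-27,0,0,0],[14.6,0,-27,0,0,0],[14.6,0,-27,0,0,0],[14.6,0,-27,0,0,0],[14.6,0,-27,0,0,0],[0,0,0,0,0,0],[0,0,0,0,0,0]]'
python3 -m creep '[[0,20,0,0,0,0],[0,20,0,0,0,0],[0,20,0,0,0,0],[0,20,0,0,0,0],[0,20,0,0,0,0],[0,20,0,0,0,0],[0,10,0,0,0,0],[0,5,0,0,0,0],[0,4,0,0,0,0],[0,3,0,0,0,0],[0,0,0,0,0,0],[0,0,0,0,0,0]]'
python3 - <<'E'
from h import *
p=shot("top");save(p,"t6.png")
E
```

```text
time: 10.18
tcp_pos: [537.1, -18.6, 248.9]
tool_rot: [-90.0, 0.1, -9.8]
force: [0.5, 0.8, -1.4]
gripper_width: 10.4
time: 11.18
tcp_pos: [537.6, -17.1, 108.6]
tool_rot: [-90.0, -0.1, -9.6]
force: [0.2, 0.2, -0.1]
gripper_width: 10.6
```

View pics/t6.png

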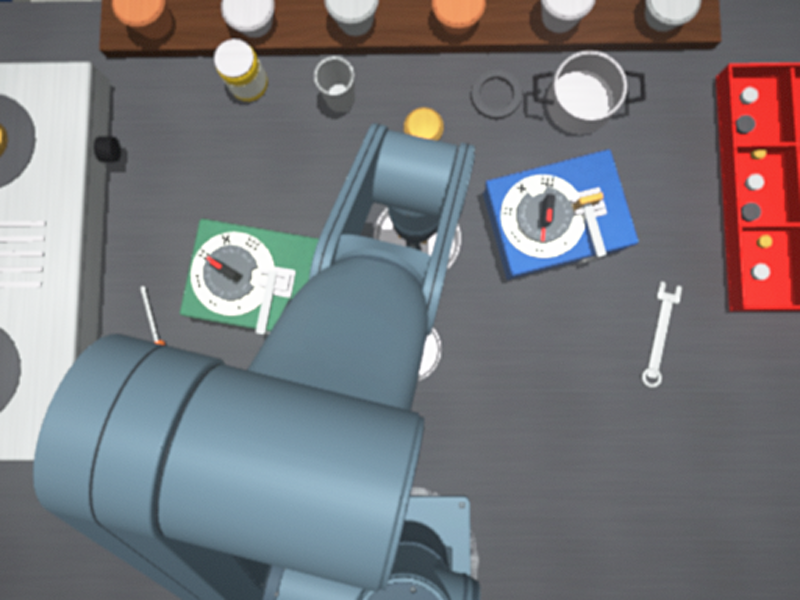

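```bash
python3 -m creep '[[0,1,0,0,0,0],[0,1,0,0,0,0],[0,1,0,0,0,0],[0,0.5,0,0,0,0],[0,0,0,0,0,0],[0,0,0,0,0,0]]'
python3 -m creep '[[0,0,0,0,0,0],[0,0,0,0,0,0],[0,0,0,0,0,0],[0,0,0,0,0,0],[0,0,0,0,0,0],[0,0,0,0,0,0]]' 60
python3 -m creep '[[0,-8,0,0,0,0],[0,-15,0,0,0,0],[0,-20,0,0,0,0],[0,-20,0,0,0,0],[0,-20,0,0,0,0],[0,-20,0,0,0,0],[0,-20,0,0,0,0],[0,0,0,0,0,0],[0,0,0,0,0,0]]'
python3 - <<'E'
from h import *
p=shot("wrist");save(p,"w7.png")
print([(d["position"],d["confidence"]) for d in finder.look_for("green_shackle_mid",p)],[(d["position"],d["confidence"]) for d in finder.look_for("dish_in",p)])
E
```

```text
time: 11.73
tcp_pos: [537.5, -17.1, 105.4]
tool_rot: [-90.0, -0.1, -9.6]
force: [-2.3, 0.6, 6.0]
gripper_width: 10.6
time: 12.23
tcp_pos: [537.1, -17.1, 104.3]
tool_rot: [-90.0, 0.0, -9.6]
force: [-0.9, 0.6, -0.0]
gripper_width: 60.4
time: 12.98
tcp_pos: [537.7, -17.2, 229.0]
tool_rot: [-90.0, -0.2, -9.6]
force: [-0.7, 0.0, -0.0]
gripper_width: 60.2
[([541.2, -8.8, 52.6], 0.76)] [([341.2, -2.3, 1.5], 0.82), ([537.3, -14.6, 4.8], 0.81), ([538.5, -6.8, 53.5], 0.39)]
```

View pics/w7.png

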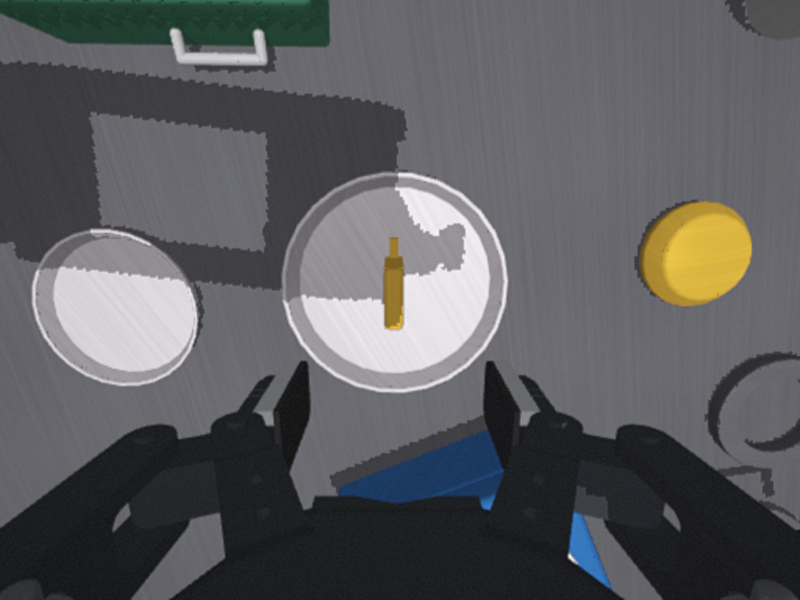

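The wrist picture shows the shackle standing upright near the middle of the large dish, at pixel (394,290), with the fingers well clear. In the top picture the green pointer is on the four dots and the blue dial is unchanged. I'm handing the job in.

```bash
python3 -c "
from cell import bot
print(bot.job_done())"
```

```text
the job is handed in; nothing more can be done
None
```

I turned the green dial about 37.5° clockwise, lifted the freed shackle about 70 mm straight up, and set it upright in the larger dish. I then backed the gripper off to 229 mm and handed the job in at about 13 s; it reported no verdict.

**Last checks:**
- **Dial:** the wrist pictures after the turn and after the lift show the green pointer on the four dots. The top picture taken while lowering the shackle agrees.
- **Blue dial:** by eye, it looks the same in the first top picture and the one taken while lowering the shackle. I did not measure its pointer.
- **Shackle:** released standing within about 10 mm of the dish centre, with nothing touching the robot.
- **Forces:** readings at the end of each move stayed below about 11 N.

**Disagreements:**
- **Shackle height:** the finder put the visible top surface of the shackle at about 53 mm, where an upright shackle's top should be 51 mm. That is within the finder's error.
- **Gripper opening:** it read 10.3 mm on the 12 mm crossbar, but the grip held.
- **White bar through the shackle:** my estimates of its height ranged from 86 to 97 mm, so I gripped slightly high to stay clear of it.

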